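# Load the weld fixture and hold the lever over it

### The arm

A 7-joint arm with a two-finger parallel gripper is mounted at the origin on the work surface. World frame = base frame: x ahead of the robot, y to its left, z up, the work surface at z = 0. Lengths are in m, angles in rad, forces in N, time in s.
With the tool pointing down it reaches from about 0.425 to 0.925 m from the base axis. Payload 6.8 kg.
Tool frame: the origin (TCP) lies on the mounting face of the last link; the fingertips stand 173 mm ahead of it and the grasp point (between the pads) lies 155 mm ahead of it (grip_point_offset is the distance from the TCP to the grasp point, in m); x points along the fingers, z is the direction in which the jaws open and shut, and the axes are right-handed (so a half turn about x gives the same grasp; the last joint's range is limited). The gripper opens to 85 mm and grips with 20 to 120 N. Pads are 22 mm wide; open, the fingers measure 114 mm over their backs; the gripper's body (76 mm by 85 mm) begins 54 mm behind the grasp point. The pads swing forward as they close: fully open they stand 13 mm farther back than shut.
Start: joints at [-1.367, 0.477, 0.022, 1.555, -0.011, 1.109, -0.083], TCP at [0.207, 0.642, 0.405] pointing down, gripper open.
Joint ranges: [-2.96, 2.96], [-0.34, 2.1], [-1.41, 1.46], [0.24, 2.44], [-1.37, 4.51], [0.17, 1.92], [-2.96, 2.96]. Speed limits (rad/s): [2.39, 2.39, 3.14, 3.14, 3.14, 3.14, 3.14].

### API

Orientations are given as a rotation vector (axis times angle).
In Python, from bench import * gives the robot as it stands. The module is installed in compiled form; this text tells all that it offers.
- The arm moves only by the tool servo_tool, never from a script. Its argument "motion" is a list of rows, each a list of 5 numbers: the shift along the tool's x, y, z in m, then the turn about the tool's x in degrees, then the gripper command: -1 is fully open, 1 is shut, values between are in proportion. In form: [[dx, dy, dz, turn, fingers], ...]. A call has 1 to 8 rows; each row is the pose to reach, as a shift and turn from the pose measured when the call began, along the tool's axes at that moment; what a row does not reach only later rows make up. A row lasts 1/10 s, in which the tool goes at most 50 mm and 8.59 degrees, less where a joint would pass 70% of its speed; a pose out of reach is approached as far as the arm can. A call with a gripper value outside its range is refused whole. The fingers move at their own pace and stop on an object; "force" is the grip in N (left out, the last holds). Time passes only in rows, so rows that repeat a pose let the fingers close. It gives the time, the measured TCP pose, the force and the opening at its end, in the units of the state.
- get_obs(): the state, without advancing time (a new reading comes with each control period).
- grab_frame(name): name is "scene" or "top" or "wrist"; returns the picture (480x640x3 uint8, red, green, blue); there is no depth.
- camera_params(name): a dict with "mtx" (3x3 intrinsics, pixels), "world_to_cam" (4x4, takes a point from world to camera coordinates); the wrist camera has in their place "T_tool_cam" (4x4, takes a point from camera to tool coordinates, whose origin is the TCP and whose axes are the tool frame's). Camera axes: x right, y down, z forward; pixel columns grow to the right and rows downward; lengths in m; the calibration is good to about 2 mm. A picture is of the moment at which its call begins: read the wrist's pose just before it. camera_params takes no time and is no camera call.
- hand_in(): hands the job in, once; it reports no verdict.
The state is a dict: "clock": time; "joints": joint angles; "qvel": joint speeds; "tau": joint torques, N m; "tcp_pos": TCP position; "orientation": TCP orientation; "contact_force": force on the tool from outside, world axes, zero at the start; "moment": the same for the moment, N m; "grip_width": finger opening in m.
Only numpy, scipy, OpenCV 4.12 (cv2) and the standard library are available. Lean on these libraries where they do the work, as an engineer would, in place of code of your own. Each camera call takes 0.05 s, during which the arm holds its last target. There are 200 camera calls.

### The job

Slide the tray, with the steel plug standing in it, fully home into the slotted holder of the weld fixture, then pick up the cast lever by its balance point and hold it level over the fixture: big hub above the plug, small eye above the fixed pin, about 3 cm clear of their tips. The job finishes while you are still holding the lever there; put nothing down, and leave the casting, wrench and grinder alone.

Things in the scene. Friction and masses are not known exactly. Their poses are not given: they have to be found in the camera images.
- fixture: Fixed grey weld fixture. Origin on the table where the tray plate's centre is when home; x = the way the tray slides in, z up. Rails 104 mm apart, 20 mm high, with steel lips (23 mm high) reaching 6 mm inwards over the tray, 17 mm above the table; flared mouth from x = -66 to -40 mm, then straight; back stop's face at x = +55.5 mm. An outrigger plate on the -y side carries the pin.
- fixture_pin (a point): Tip of the fixture's fixed steel pin (10 mm diameter, on a 40 mm wide round shoulder 28 mm above the table); tip 50 mm above the table, at x = 0, y = -160 mm in the fixture's frame.
- tray_grip (a point): Centre of the loose tray's upright tongue handle, 26 mm up. Tongue 45 mm long (x), 12 mm thick (y), top 45 mm up. x points to the tray's leading edge. Aluminium plate 110 (x) by 100 by 8 mm, its centre 90 mm along +x; slides flat on the table; 0.3 kg plus the plug. Home: this point is 90 mm behind the fixture's origin (x = -90 mm), leading edge at the back stop.
- tray_seat (a point): Centre of the tray's nest on the plate's upper face, 8 mm above the table: four 8 mm high blocks that keep the plug in place.
- plug_tip (a point): Tip of the loose steel plug (42 mm high: flange 44 mm diameter and 20 mm high, spigot 22 mm diameter) that stands in the tray's nest; tip 50 mm above the table. About 0.3 kg.
- lever_balance (a point): Balance point of the loose cast lever, half-way up its bar, 24 mm above the table. x points from hub to eye: hub axis 56 mm along -x, eye axis 104 mm along +x. Bar 24 mm wide (y), 20 mm high, thin 5 mm rib on top. Hub 52 mm diameter, 46 mm high, 26 mm bore; eye 34 mm diameter, 34 mm high, 14 mm bore; it stands on both. Bar's underside 14 mm up. 0.3 to 0.5 kg.
- lever_hub (a point): Centre of the lever hub's underside (24 mm below the balance point, 56 mm from it along the lever's -x).
- lever_eye (a point): Centre of the lever eye's underside (24 mm below the balance point, 104 mm from it along the lever's +x).
- lever: The whole cast lever; origin 24 mm below the balance point, same axes.
- casting: Bystander: aluminium casting 90 by 70 by 74 mm; origin at the centre of its underside.
- wrench: Bystander: steel wrench about 190 mm long; origin under its middle.
- grinder: Bystander: air grinder about 220 mm long, 52 mm high; origin under its middle.
Not all that is in view belongs to the job. Leave any blue look-alike of the lever alone.

How it is judged:
By the outcome, as a careful person would: the job done as asked, in the order asked, and still so for the second after the job is handed in, while the arm keeps its last pose, push and grip.
It also fails if it takes over 58 s, if anything falls off the work surface, if the arm or the gripper's body presses on something with over 40 N, if the wrist force passes 120 N, or if a joint passes its speed limit or range.

## Working session

There is one attempt and no reset: what is moved stays moved. The work goes in short steps, Python scripts to look and compute and a tool call to move; the robot and the scene stay as the last step left them, time stands still between calls to the robot, and variables do not carry over. Pictures are saved under pics/ and viewed, about 8 in all and at most 12, crops included, and the job is handed in when it is done.

Besides the shell and the picture viewer there is one more tool, called after "Call:" as name(argument=value, ...) on one line, values as JSON. servo_tool: Moves the arm, as the interface text tells. Its arguments: {"type":"object","properties":{"motion":{"type":"array","items":{"type":"array","items":{"type":"number"}}},"force":{"type":"number"}},"required":["motion"]}

```bash
mkdir -p pics
cat > h.py <<'E'
from bench import *
import numpy as np, cv2
from scipy.spatial.transform import Rotation as R
def save(name,img): cv2.imwrite('pics/'+name+'.png',cv2.cvtColor(img,cv2.COLOR_RGB2BGR))
def pose():
    o=get_obs(); return R.from_rotvec(o['orientation']).as_matrix(),np.array(o['tcp_pos'])
def cam(name,Rt=None):
    p=camera_params(name); K=np.array(p['mtx'])
    if name=='wrist':
        Rm,t=Rt if Rt else pose(); T=np.eye(4);T[:3,:3]=Rm;T[:3,3]=t
        return K,T@np.array(p['T_tool_cam'])
    return K,np.linalg.inv(np.array(p['world_to_cam']))
def px2w(name,uv,z,Rt=None):
    K,T=cam(name,Rt); d=T[:3,:3]@np.linalg.solve(K,[uv[0],uv[1],1.]); c=T[:3,3]
    return c+d*(z-c[2])/d[2]
def w2px(name,P,Rt=None):
    K,T=cam(name,Rt); q=np.linalg.inv(T)@np.append(P,1); q=K@q[:3]; return q[:2]/q[2]
E
python3 - <<'E'
from h import *
np.set_printoptions(precision=3,suppress=True)
o=get_obs(); print(o); print(R.from_rotvec(o['orientation']).as_matrix())
for n in('top','scene'):
    save(n+'0',grab_frame(n)); K,T=cam(n); print(n,K,T)
print(camera_params('wrist'))
E
```

```text
{'clock': 0.0, 'joints': array([-1.367,  0.478,  0.022,  1.556, -0.012,  1.109, -0.083]), 'qvel': array([-0.   ,  0.001,  0.002, -0.   , -0.   , -0.002,  0.001]), 'tau': array([  0.   , -59.646,   1.608, -28.12 ,   0.012,   0.009,  -0.   ]), 'tcp_pos': array([0.207, 0.642, 0.404]), 'orientation': array([-0.978,  1.342,  0.976]), 'contact_force': array([-0.211,  0.195,  0.116]), 'moment': array([0.02 , 0.047, 0.022]), 'grip_width': 0.08552208734625145}
[[-0.    -0.952  0.307]
 [-0.002  0.307  0.952]
 [-1.    -0.    -0.002]]
top [[440.726   0.    321.198]
 [  0.    440.726 240.452]
 [  0.      0.      1.   ]] [[-0.087 -0.971  0.222  0.299]
 [-0.996  0.086 -0.014  0.013]
 [-0.005 -0.222 -0.975  1.116]
 [ 0.     0.     0.     1.   ]]
scene [[446.613   0.    318.684]
 [  0.    446.613 239.081]
 [  0.      0.      1.   ]] [[-0.673  0.618 -0.408  0.96 ]
 [ 0.74   0.557 -0.378  0.421]
 [-0.006 -0.556 -0.831  0.968]
 [ 0.     0.     0.     1.   ]]
{'mtx': array([[370.487,   0.   , 319.29 ],
       [  0.   , 370.487, 239.176],
       [  0.   ,   0.   ,   1.   ]]), 'T_tool_cam': array([[ 0.   , -0.29 ,  0.957,  0.03 ],
       [ 0.   , -0.957, -0.29 ,  0.074],
       [ 1.   ,  0.   , -0.   , -0.   ],
       [ 0.   ,  0.   ,  0.   ,  1.   ]])}
```

View pics/top0.png

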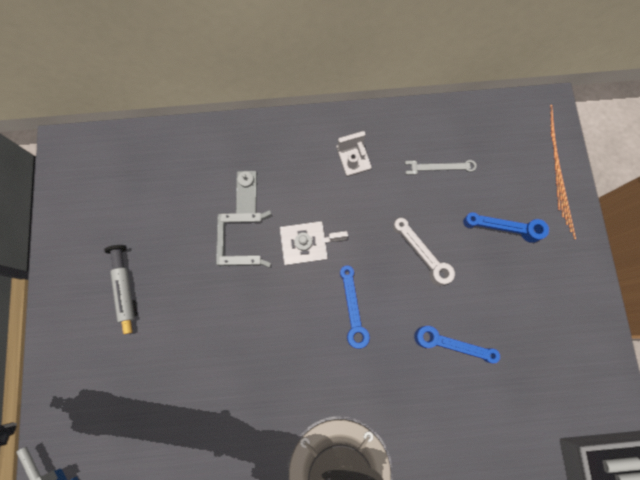

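View pics/scene0.png

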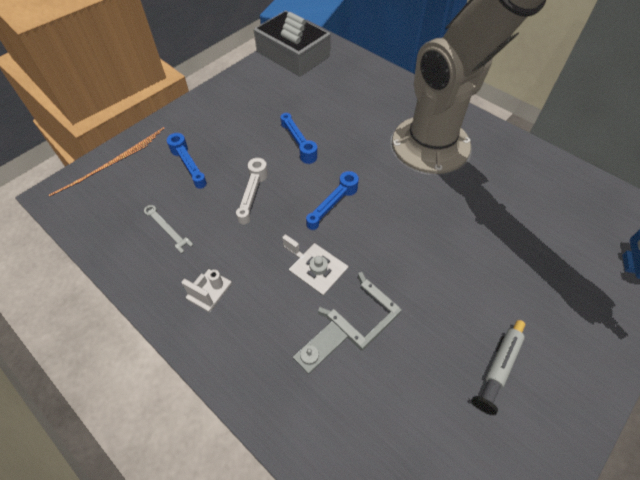

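Top view: the fixture is at about (240,238) with its mouth to the right, and its pin is at (246,178). The tray with the plug is at (303,242), its tongue at (339,237). Candidates for the lever are the white one (hub 444,272; eye 402,225) and blue look-alikes at (508,225), (355,305) and (458,343), so I choose the white one. The casting is at (353,155), the wrench at (440,167) and the grinder at (121,290).

Run:
```python
from h import *
np.set_printoptions(precision=4,suppress=True)
for n,uv,z in [('tongue',(339,237),.045),('plug',(303,240),.05),('pin',(246,178),.05),('hub',(444,272.5),.046),('eye',(401.5,225),.034),('railA',(237,217),.023),('railB',(237,260),.023)]:
    print(n,px2w('top',uv,z))
im=cv2.imread('pics/top0.png')
a=cv2.resize(im[160:280,205:365],None,fx=5,fy=5,interpolation=cv2.INTER_CUBIC)
cv2.imwrite('pics/crop1.png',a)
```

```text
tongue [ 0.5475 -0.0481  0.045 ]
plug [0.5466 0.0419 0.05  ]
pin [0.7222 0.1748 0.05  ]
hub [ 0.4357 -0.2951  0.046 ]
eye [ 0.5671 -0.2095  0.034 ]
railA [0.6286 0.2073 0.023 ]
railB [0.5161 0.2123 0.023 ]
```

View pics/crop1.png

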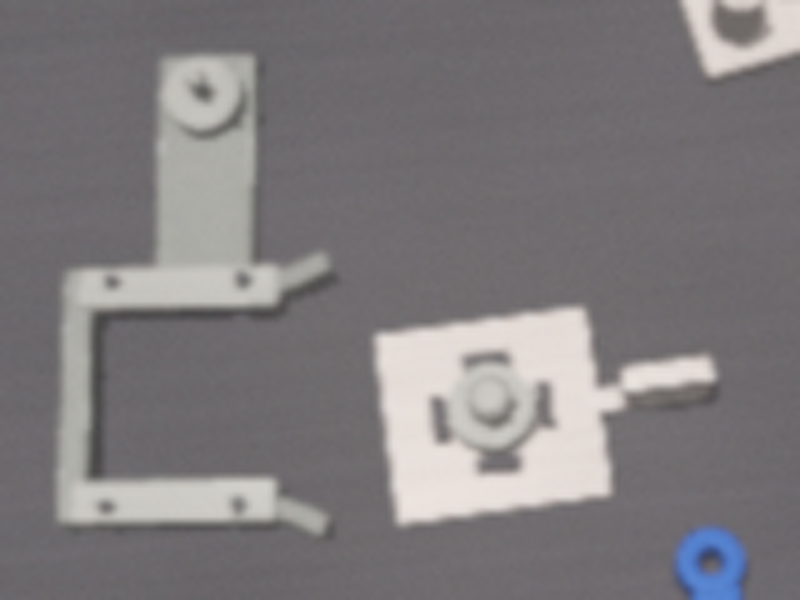

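```bash
cat >> h.py <<'E'
def to(P,zdir=None):
    """shift in tool axes and turn to reach TCP P with tool z along world heading zdir (deg)"""
    Rm,t=pose(); s=Rm.T@(np.array(P)-t); a=0
    if zdir is not None:
        a=-(zdir-np.degrees(np.arctan2(Rm[1,2],Rm[0,2])));a=(a+180)%360-180
    return s.round(4),round(a,2)
def ang(v): return np.degrees(np.arctan2(v[1],v[0]))
E
python3 - <<'E'
from h import *
np.set_printoptions(precision=4,suppress=True)
c=lambda u,v,z:px2w('top',(205+u/5-.4,160+v/5-.4),z)
s=[c(112,282,.023),c(243,280,.023),c(106,506,.023),c(238,504,.023)]
print('fix x dir',ang(s[0]-s[1]),ang(s[2]-s[3]),'from cross',ang((s[2]+s[3]-s[0]-s[1]))+0, np.mean(s,0))
print('pin',c(202,86,.05),'shoulder',c(203,92,.028))
t=[c(375,335,.008),c(585,307,.008),c(610,495,.008),c(398,523,.008)]
print('tray x',ang(t[0]-t[1]),ang(t[3]-t[2]),ang(t[3]-t[0])-0,np.mean(t,0),[np.linalg.norm(t[i]-t[i-1]) for i in range(4)])
print('tongue',c(669,374,.045))
print(to((.55,-.02,.40),10), to((.45,.35,.40),40))
E
```

```text
fix x dir 85.81185607323219 85.81631299188791 from cross 175.97911323189507 [0.5726 0.2033 0.023 ]
pin [0.7257 0.1772 0.05  ] shoulder [0.7311 0.1802 0.028 ]
tray x 92.7737272688567 92.57630630016779 -177.07203614056306 [0.55   0.0435 0.008 ] [np.float64(0.09992828298677905), np.float64(0.11011667690130969), np.float64(0.10030707091749523), np.float64(0.10900239587476553)]
tongue [ 0.5543 -0.0473  0.045 ]
(array([ 0.0047, -0.5296, -0.5251]), np.float64(62.14)) (array([ 0.0042, -0.3209, -0.2036]), np.float64(32.14))
```

Call:
servo_tool(motion=[[0,-0.04,-0.025,4,-1],[0,-0.08,-0.05,8,-1],[0,-0.12,-0.076,13,-1],[0,-0.16,-0.102,18,-1],[0,-0.2,-0.127,23,-1],[0,-0.24,-0.153,28,-1],[0,-0.28,-0.178,32,-1],[0,-0.32,-0.203,36,-1]])

```text
clock: 0.9
tcp_pos: [0.4501, 0.3491, 0.404]
orientation: [-0.493, 1.516, 0.491]
contact_force: [-0.1, 1.1, 0.4]
grip_width: 0.0855
```

```bash
python3 -c "
from h import *
print(to((.58,.05,.42),2.7),get_obs()['joints'],get_obs()['tcp_pos'])"
```

```text
(array([-0.0155, -0.3184, -0.0706]), np.float64(33.28)) [-0.97977082  0.30817816  0.26112365  1.82723399 -0.09109978  1.01955977
 -0.05460269] [0.45008424 0.34906844 0.40404963]
```

Call:
servo_tool(motion=[[0,-0.045,-0.01,5,-1],[0,-0.09,-0.02,10,-1],[-0.005,-0.135,-0.03,15,-1],[-0.01,-0.18,-0.04,20,-1],[-0.015,-0.225,-0.05,25,-1],[-0.0155,-0.27,-0.06,30,-1],[-0.0155,-0.318,-0.07,33.3,-1],[-0.0155,-0.318,-0.07,33.3,-1]])

```text
clock: 1.7
tcp_pos: [0.5815, 0.0428, 0.4204]
orientation: [-0.032, 1.57, 0.022]
contact_force: [-0.3, -0.6, 0.3]
grip_width: 0.0853
```

Run:
```python
from h import *
np.set_printoptions(precision=4,suppress=True)
Rt=pose();im=grab_frame('wrist');save('w1',im);np.savez('w1.npz',R=Rt[0],t=Rt[1])
print(Rt,get_obs()['qvel'])
for P in [(.554,-.047,.045),(.729,.178,.05),(.55,.0435,.05)]: print(w2px('wrist',P,Rt))
```

```text
(array([[ 0.001 , -0.0344,  0.9994],
       [-0.0059,  0.9994,  0.0344],
       [-1.    , -0.0059,  0.0008]]), array([0.5815, 0.0428, 0.4204])) [-0.051  -0.008  -0.0739  0.0131 -0.0172  0.0038 -0.0117]
[289.1928 291.3262]
[502.2191  53.3255]
[285.5163 204.9565]
```

View pics/w1.png

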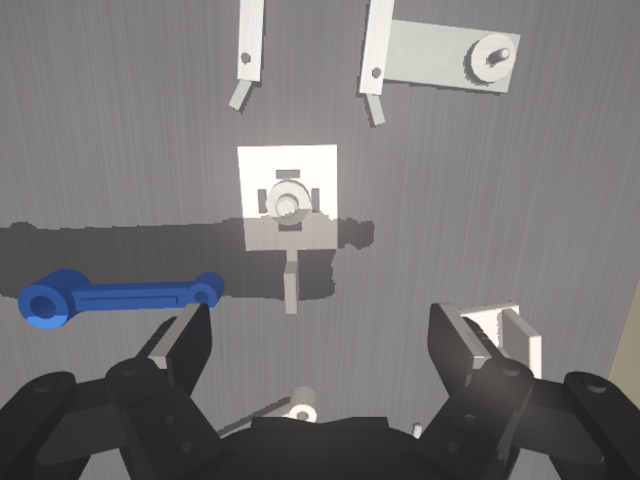

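Wrist view: plate corners at (238,147), (337,145), (338,249), (246,251), tongue top about (291,285), pin tip (506,52), and rail ends around (248,80) and (372,94).

Run:
```python
from h import *
np.set_printoptions(precision=4,suppress=True)
f=np.load('w1.npz');Rt=(f['R'],f['t'])
c=lambda u,v,z:px2w('wrist',(u,v),z,Rt)
t=[c(238,147,.008),c(246,251,.008),c(338,249,.008),c(337,145,.008)]
print('tray x',ang(t[0]-t[1]),ang(t[3]-t[2]),ang(t[0]-t[3])-90,ang(t[1]-t[2])-90,np.mean(t,0),[np.linalg.norm(t[i]-t[i-1]) for i in range(4)])
print('pin',c(506,52,.05),'shoulder',c(491,57.5,.028))
print('screws',c(246,58,.023),c(376,72,.023),ang(c(246,58,.023)-c(376,72,.023))-90)
im=cv2.imread('pics/w1.png')
a=cv2.resize(im[0:320,225:390],None,fx=1.85,fy=1.85,interpolation=cv2.INTER_CUBIC)
b=cv2.resize(im[0:110,225:525],None,fx=1.66,fy=1.66,interpolation=cv2.INTER_CUBIC)
b2=cv2.resize(im[240:330,250:340],None,fx=4,fy=4,interpolation=cv2.INTER_CUBIC)
o=np.zeros((592,800,3),np.uint8);o[:592,:305]=a;o[:183,305:305+495]=b[:183,:495];o[200:560,320:680]=b2
cv2.imwrite('pics/crop2.png',o);print(a.shape,b.shape)
```

```text
tray x 92.79504017755555 93.3597444637182 -266.89690865666637 -266.7165484801834 [0.5509 0.0397 0.008 ] [np.float64(0.09912243215566173), np.float64(0.11011920924610318), np.float64(0.10020683827725563), np.float64(0.10980328080013196)]
pin [0.732  0.1791 0.05  ] shoulder [0.7294 0.1783 0.028 ]
screws [0.5112 0.1711 0.023 ] [0.629  0.1636 0.023 ] 86.36303323207096
(592, 305, 3) (183, 498, 3)
```

View pics/crop2.png

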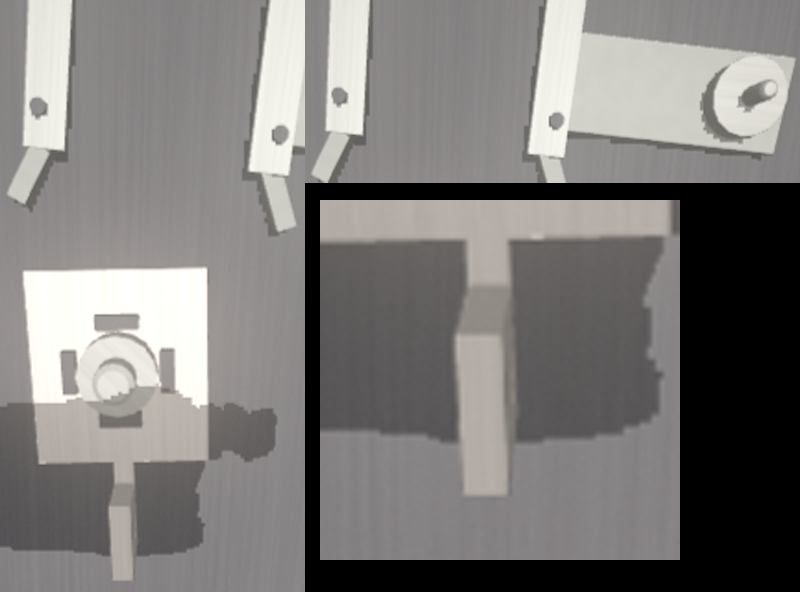

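Run:
```python
from h import *
np.set_printoptions(precision=4,suppress=True)
f=np.load('w1.npz');Rt=(f['R'],f['t'])
c=lambda u,v,z:px2w('wrist',(u,v),z,Rt)
print('tongue',c(290.4,293.1,.045),'pin',c(503.9,53,.05),'sh',c(491.9,58.4,.028))
print(to((.5556,-.0502,.26),3.0),to((.5556,-.0502,.183),3.0))
```

```text
tongue [ 0.5553 -0.0489  0.045 ] pin [0.7304 0.1783 0.05  ] sh [0.7303 0.1776 0.028 ]
(array([ 0.1602, -0.0951, -0.0289]), np.float64(-0.73)) (array([ 0.2372, -0.0948, -0.0288]), np.float64(-0.73))
```

Call:
servo_tool(motion=[[0.03,-0.03,-0.01,-0.7,-1],[0.065,-0.06,-0.02,-0.7,-1],[0.1,-0.08,-0.027,-0.7,-1],[0.135,-0.094,-0.029,-0.7,-1],[0.17,-0.0945,-0.029,-0.7,-1],[0.205,-0.0945,-0.029,-0.7,-1],[0.237,-0.0945,-0.029,-0.7,-1],[0.237,-0.0945,-0.029,-0.7,-1]])

```text
clock: 2.55
tcp_pos: [0.5533, -0.048, 0.1794]
orientation: [-0.045, 1.579, 0.041]
contact_force: [-0.8, 0.6, -0.5]
grip_width: 0.0854
```

```bash
python3 -c "
from h import *
print(to((.5555,-.0498,.183),3.0),get_obs())"
```

```text
(array([-0.0036, -0.0019,  0.0021]), np.float64(0.1)) {'clock': 2.55, 'joints': array([-0.30740922,  0.63159284,  0.36614913,  2.01003821, -0.39273882,
        0.57688372,  0.3829931 ]), 'qvel': array([-0.01468024, -0.06963545,  0.04820148, -0.0369357 ,  0.03106998,
        0.05976388, -0.025077  ]), 'tau': array([  0.90353642, -51.8011272 ,   7.55727232, -16.38455451,
        -0.2743224 ,  -0.80600342,   0.26922237]), 'tcp_pos': array([ 0.55329892, -0.04804519,  0.17943874]), 'orientation': array([-0.04459934,  1.57923181,  0.04063011]), 'contact_force': array([-0.77332411,  0.5853526 , -0.49345136]), 'moment': array([0.01928294, 0.03065775, 0.03310316]), 'grip_width': 0.08543405643554274}
```

Call:
servo_tool(motion=[[-0.0036,-0.0018,0.002,0,-1],[-0.0036,-0.0018,0.002,0,-1],[-0.0036,-0.0018,0.002,0,1],[-0.0036,-0.0018,0.002,0,1],[-0.0036,-0.0018,0.002,0,1],[-0.0036,-0.0018,0.002,0,1],[-0.0036,-0.0018,0.002,0,1],[-0.0036,-0.0018,0.002,0,1]], force=50)

```text
clock: 3.35
tcp_pos: [0.5558, -0.0499, 0.1834]
orientation: [-0.044, 1.578, 0.04]
contact_force: [0.2, -0.9, 3.2]
grip_width: 0.0112
```

```bash
python3 -c "
from h import *
o=get_obs();print(pose()[0].round(4),o['tcp_pos'],o['contact_force'],o['moment'],o['grip_width'])"
```

```text
[[-0.0076 -0.0538  0.9985]
 [-0.0029  0.9985  0.0538]
 [-1.     -0.0025 -0.0077]] [ 0.55577473 -0.0499258   0.18336708] [ 0.19620487 -0.9059758   3.18354196] [ 0.08294911 -0.34734877 -0.03624319] 0.011238571834628156
```

Call:
servo_tool(motion=[[0,0,-0.0003,2,1],[0,0,-0.0006,4,1],[0,0,-0.001,6,1],[0,0,-0.0013,7,1],[0,0,-0.0013,7,1],[0,0,-0.0013,7,1]])

```text
clock: 3.95
tcp_pos: [0.5541, -0.049, 0.1834]
orientation: [0.053, 1.579, -0.056]
contact_force: [-3.2, 3.2, 5.3]
grip_width: 0.0113
```

Run:
```python
from h import *
o=get_obs();Rm=pose()[0];print(ang(Rm[:,2]),o['tcp_pos'],o['contact_force'],o['moment'],o['grip_width'])
im=grab_frame('top');save('top1',im)
cv2.imwrite('pics/crop3.png',cv2.resize(cv2.imread('pics/top1.png')[160:280,205:365],None,fx=5,fy=5,interpolation=cv2.INTER_CUBIC))
```

```text
-3.9424158388678765 [ 0.55413586 -0.04896264  0.18335653] [-3.19300309  3.20932702  5.32624873] [0.75294031 0.2656327  0.25570561] 0.011266860403559911
```

View pics/crop3.png

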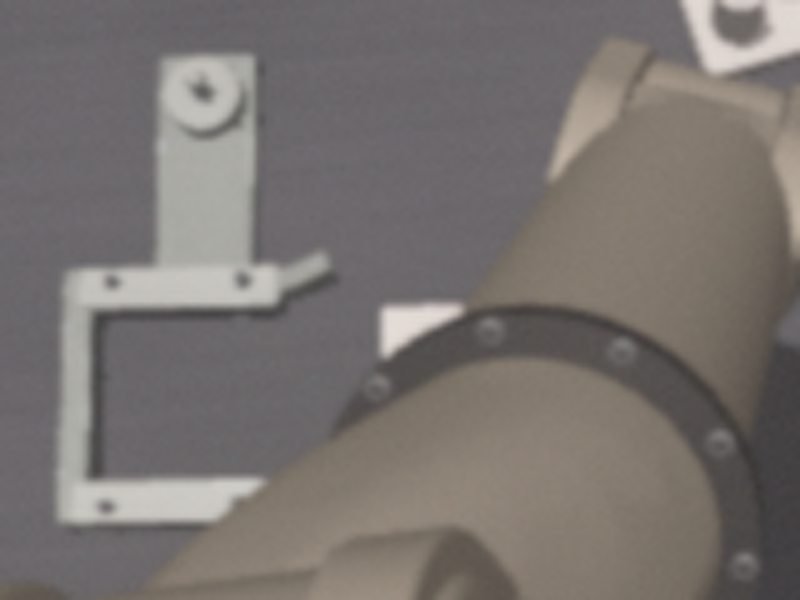

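The arm hides most of the tray; its leading far corner shows at crop (380,303), with the plate edge running to (460,303).

Run:
```python
from h import *
np.set_printoptions(precision=4,suppress=True)
c=lambda u,v,z:px2w('top',(205+u/5-.4,160+v/5-.4),z)
th=np.radians(86.1);F=np.array([[np.cos(th),-np.sin(th)],[np.sin(th),np.cos(th)]]);O=np.array([.5708,.189])
f=lambda P:F.T@(P[:2]-O)
print('corner',f(c(379,303,.008)),f(c(460,303,.008)),'lip inner edges',f(c(95,312,.023)),f(c(270,308,.023)),f(c(95,482,.023)),f(c(260,479,.023)),'pin tip',f(c(202,86,.05)))
print('grip',f(pose()[1]))
```

```text
corner [-0.0883 -0.0497] [-0.1305 -0.0488] lip inner edges [ 0.0563 -0.0438] [-0.0337 -0.044 ] [0.0537 0.0452] [-0.0297  0.0454] pin tip [-0.0013 -0.1554]
grip [-0.2385  0.0004]
```

Call:
servo_tool(motion=[[0,0.005,0,0,1],[0,0.014,0,0,1],[0,0.025,0,0,1],[0,0.036,0,0,1],[0,0.047,0,0,1],[0,0.058,0,0,1],[0,0.068,0,0,1],[0,0.075,0,0,1]])

```text
clock: 4.8
tcp_pos: [0.5595, 0.027, 0.1834]
orientation: [0.052, 1.578, -0.055]
contact_force: [-1.0, -4.5, 4.3]
grip_width: 0.0113
```

```bash
cat > f.py <<'E'
from h import *
np.set_printoptions(precision=4,suppress=True)
th=np.radians(86.1);F=np.array([[np.cos(th),-np.sin(th)],[np.sin(th),np.cos(th)]]);O=np.array([.5708,.189])
f=lambda P:F.T@(P[:2]-O)
o=get_obs();print('grip fix',f(o['tcp_pos']),o['tcp_pos'][2],'yaw',ang(pose()[0][:,2]),'F',o['contact_force'],'M',o['moment'],o['grip_width'],o['clock'])
E
python3 f.py
```

```text
grip fix [-0.1624  0.0002] 0.18336254921081444 yaw -3.903010861563222 F [-1.0441 -4.5239  4.3237] M [-0.9531 -0.4332 -0.1759] 0.01127177422060492 4.8
```

Call:
servo_tool(motion=[[0,0.006,0,0,1],[0,0.015,0,0,1],[0,0.025,0,0,1],[0,0.035,0,0,1],[0,0.045,0,0,1],[0,0.053,0,0,1],[0,0.059,0,0,1],[0,0.062,0,0,1]])

```text
clock: 5.6
tcp_pos: [0.5639, 0.0897, 0.1833]
orientation: [0.052, 1.578, -0.054]
contact_force: [-0.0, -5.3, 5.5]
grip_width: 0.0115
```

```bash
python3 f.py
```

```text
grip fix [-0.0995  0.0001] 0.18334987472414643 yaw -3.8722792297182287 F [-0.0363 -5.2873  5.5101] M [-1.0535 -0.4422 -0.2456] 0.011454299070453276 5.6
```

Call:
servo_tool(motion=[[0,0.002,0,0,1],[0,0.004,0,0,1],[0,0.006,0,0,1],[0,0.007,0,0,1],[0,0.008,0,0,1],[0,0.009,0,0,1],[0,0.01,0,0,1]])

```text
clock: 6.3
tcp_pos: [0.5645, 0.0996, 0.1834]
orientation: [0.052, 1.578, -0.055]
contact_force: [0.2, -4.9, 5.9]
grip_width: 0.0109
```

```bash
python3 f.py
```

```text
grip fix [-0.0896  0.0002] 0.18336233261675244 yaw -3.8902894663799494 F [ 0.1893 -4.9142  5.8754] M [-1.0516 -0.4697 -0.2033] 0.010906211279855612 6.3
```

Not at the stop yet (force unchanged); on in 1 mm rows.

Call:
servo_tool(motion=[[0,0.001,0,0,1],[0,0.002,0,0,1],[0,0.003,0,0,1],[0,0.004,0,0,1]])

```text
clock: 6.7
tcp_pos: [0.5647, 0.1004, 0.1834]
orientation: [0.051, 1.578, -0.06]
contact_force: [0.0, -16.1, 5.7]
grip_width: 0.0112
```

```bash
python3 f.py
```

```text
grip fix [-0.0888  0.    ] 0.18340419939439595 yaw -4.035706617534912 F [  0.0369 -16.0981   5.6776] M [-2.6651 -0.4278  0.1422] 0.011174119668739152 6.7
```

Call:
servo_tool(motion=[[0,0.005,0,0,1],[0,0.005,0,0,1],[0,0.003,0,0,1],[0,0.002,0,0,0.2],[0,0.002,0,0,0.2],[0,0.002,0,0,0.2],[0,0.002,0,0,0.2]])

```text
clock: 7.4
tcp_pos: [0.5646, 0.1035, 0.1831]
orientation: [0.05, 1.579, -0.058]
contact_force: [0.4, 0.8, -0.1]
grip_width: 0.034
```

```bash
python3 f.py
```

```text
grip fix [-0.0857  0.0004] 0.1830957885455848 yaw -3.94873211445369 F [ 0.3562  0.7781 -0.0567] M [ 0.0201  0.0382 -0.031 ] 0.03397275711310095 7.4
```

Call:
servo_tool(motion=[[-0.02,0,0,0,0.2],[-0.055,0,0,0,0.2],[-0.095,0,0,0,-1],[-0.135,0,0,0,-1],[-0.175,0,0,0,-1],[-0.21,0.01,0.02,0,-1],[-0.22,0.015,0.03,0,-1],[-0.22,0.015,0.03,0,-1]])

```text
clock: 8.2
tcp_pos: [0.5987, 0.1188, 0.4047]
orientation: [0.05, 1.575, -0.055]
contact_force: [-0.7, 0.1, -0.0]
grip_width: 0.0855
```

Run:
```python
from f import *
Rt=pose();im=grab_frame('wrist');save('w2',im);np.savez('w2.npz',R=Rt[0],t=Rt[1]);print(get_obs()['qvel'])
for P in [(.7304,.178,.05),(.5708,.189,.05)]: print(w2px('wrist',P,Rt))
```

```text
grip fix [-0.0681 -0.0326] 0.4046935214108801 yaw -3.8394047866849874 F [-0.6688  0.1077 -0.0054] M [-0.0439 -0.0488  0.0356] 0.08550490543487467 8.2
[ 0.0057  0.0122 -0.0019  0.059   0.0042 -0.0051 -0.0023]
[473.2655 132.64  ]
[282.8095 132.2294]
```

View pics/w2.png

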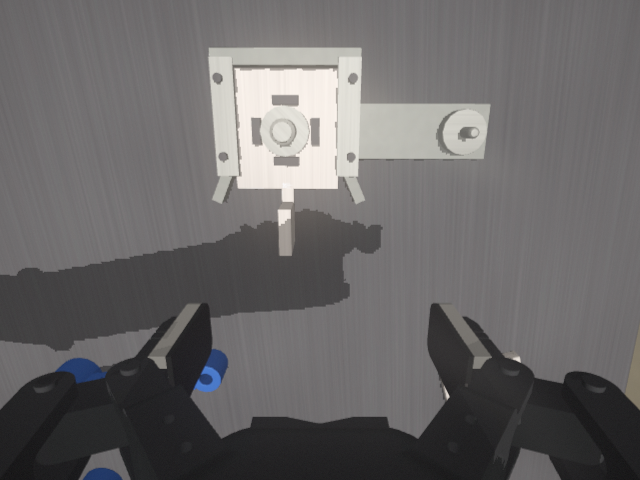

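The tray sits home against the back stop (its leading edge at row 67). The plug tip is at about (283,130) and the pin tip at (474,132), both as predicted.

Call:
servo_tool(motion=[[0,-0.04,-0.01,6,-1],[0,-0.088,-0.02,13,-1],[0,-0.136,-0.03,20,-1],[0,-0.184,-0.042,28,-1],[0,-0.232,-0.054,35,-1],[0,-0.28,-0.066,42,-1],[0,-0.326,-0.078,48,-1],[0,-0.36,-0.085,53,-1]])

```text
clock: 9.05
tcp_pos: [0.4853, -0.2377, 0.4039]
orientation: [0.773, 1.435, -0.787]
contact_force: [1.5, -0.1, -0.7]
grip_width: 0.0855
```

```bash
python3 -c "
from f import *
Rt=np.load('w2.npz');Rt=(Rt['R'],Rt['t'])
print('plug',px2w('wrist',(283,130.5),.05,Rt),'pin',px2w('wrist',(474,132),.05,Rt))
print(to((.4817,-.265,.40),-57),o['joints'])"
```

```text
grip fix [-0.4316  0.0563] 0.40393408079134663 yaw -57.30129949181344 F [ 1.5322 -0.1187 -0.6619] M [-0.0017  0.0197 -0.0369] 0.08546777841080598 9.05
plug [0.5714 0.1902 0.05  ] pin [0.7313 0.1783 0.05  ]
(array([ 0.0041, -0.0177,  0.021 ]), np.float64(-0.3)) [-0.3852  0.3587  0.9189  1.9191 -0.3214  1.0308 -0.3264]
```

Call:
servo_tool(motion=[[0.004,-0.01,0.01,-0.3,-1],[0.004,-0.017,0.02,-0.3,-1],[0.004,-0.018,0.021,-0.3,-1]])

```text
clock: 9.35
tcp_pos: [0.4806, -0.2659, 0.3992]
orientation: [0.77, 1.438, -0.785]
contact_force: [1.0, 0.4, 1.1]
grip_width: 0.0854
```

Run:
```python
from f import *
Rt=pose();im=grab_frame('wrist');save('w3',im);np.savez('w3.npz',R=Rt[0],t=Rt[1]);print(get_obs()['qvel'],o['joints'])
for P in [(.4357,-.2951,.046),(.5671,-.2095,.034)]: print(w2px('wrist',P,Rt))
```

```text
grip fix [-0.46    0.0591] 0.3991519354289186 yaw -57.09758744311528 F [0.974  0.4129 1.1334] M [ 0.0774 -0.0737  0.0626] 0.08543067990837191 9.35
[-0.0279 -0.0067 -0.0119 -0.0044  0.      0.0029 -0.0121] [-0.3152  0.3834  0.9077  1.9038 -0.3394  1.0307 -0.2584]
[321.1024 264.3456]
[320.8202  83.8562]
```

View pics/w3.png

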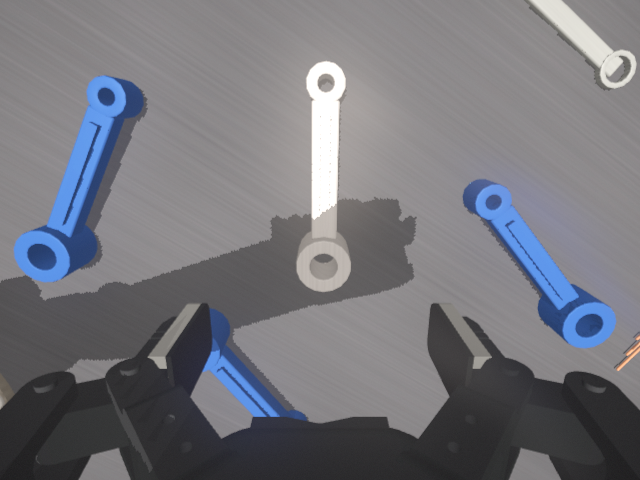

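The white lever's hub top is centred at (323.5,264.5) and its eye top at (326,81.5); the blue ones stand clear to both sides.

Run:
```python
from f import *
Rt=np.load('w3.npz');Rt=(Rt['R'],Rt['t'])
h=px2w('wrist',(323.5,264.5),.046,Rt);e=px2w('wrist',(326,81.5),.034,Rt)
d=(e-h)[:2];a=ang(d);print(h,e,np.linalg.norm(d),a)
b=h[:2]+.056*d/np.linalg.norm(d);print(b)
print(to((*b,.26),a-90),to((*b,.178),a-90))
```

```text
grip fix [-0.4591  0.0585] 0.3993382757074882 yaw -57.02435755251749 F [ 0.2944 -0.4773  0.6554] M [ 0.0175  0.0051 -0.0295] 0.0853798108763623 9.4
[ 0.4368 -0.2971  0.046 ] [ 0.571  -0.2121  0.034 ] 0.15879697031573786 32.32990358939657
[ 0.4841 -0.2671]
(array([0.1393, 0.0031, 0.0039]), np.float64(0.65)) (array([0.2213, 0.0041, 0.0043]), np.float64(0.65))
```

Call:
servo_tool(motion=[[0.03,0.001,0.002,0.6,-1],[0.065,0.002,0.004,0.6,-1],[0.1,0.0025,0.004,0.6,-1],[0.135,0.003,0.004,0.6,-1],[0.17,0.0035,0.004,0.6,-1],[0.2,0.004,0.004,0.6,-1],[0.22,0.004,0.004,0.6,-1],[0.22,0.004,0.004,0.6,-1]])

```text
clock: 10.2
tcp_pos: [0.4836, -0.2646, 0.1766]
orientation: [0.777, 1.441, -0.79]
contact_force: [-0.3, -0.5, -0.3]
grip_width: 0.0853
```

```bash
python3 -c "
from f import *
print(to((.4841,-.2671,.178),-57.7),pose()[0],o['joints'],o['qvel'])"
```

```text
grip fix [-0.4585  0.0562] 0.17662469916763737 yaw -57.47477686755258 F [-0.2647 -0.455  -0.315 ] M [-0.0311 -0.0045 -0.0423] 0.08530345425362879 10.2
(array([-0.0014, -0.0009,  0.0024]), np.float64(0.23)) [[-0.0175  0.843   0.5376]
 [ 0.      0.5377 -0.8431]
 [-0.9998 -0.0147 -0.0094]] [-0.0745  0.6992  0.6127  2.0293 -0.6599  0.6346 -0.0191] [-0.0162 -0.0475  0.0547 -0.0266  0.0296  0.0327 -0.0215]
```

Call:
servo_tool(motion=[[-0.0014,-0.001,0.0024,0.2,-1],[-0.0014,-0.001,0.0024,0.2,-1],[-0.0014,-0.001,0.0024,0.2,1],[-0.0014,-0.001,0.0024,0.2,1],[-0.0014,-0.001,0.0024,0.2,1],[-0.0014,-0.001,0.0024,0.2,1],[-0.0014,-0.001,0.0024,0.2,1],[-0.0014,-0.001,0.0024,0.2,1]], force=80)

```text
clock: 11.0
tcp_pos: [0.4842, -0.2674, 0.1786]
orientation: [0.78, 1.439, -0.793]
contact_force: [-0.9, 0.4, 6.8]
grip_width: 0.0226
```

```bash
python3 -c "
from f import *
print(o['tcp_pos'],pose()[0])"
```

```text
grip fix [-0.4612  0.0554] 0.17859545720456588 yaw -57.68650722269538 F [-0.8818  0.387   6.8465] M [0.0794 0.1403 0.0247] 0.022598712827004427 11.0
[ 0.4842 -0.2674  0.1786] [[-0.0166  0.845   0.5345]
 [ 0.      0.5346 -0.8451]
 [-0.9999 -0.0141 -0.0089]]
```

Call:
servo_tool(motion=[[-0.01,0,0,0,1],[-0.025,0,0,0,1],[-0.045,0,0,0,1],[-0.07,0,0,0,1],[-0.095,0,0,0,1],[-0.115,0,0,0,1],[-0.125,0,0,0,1],[-0.125,0,0,0,1]])

```text
clock: 11.8
tcp_pos: [0.4865, -0.2675, 0.3051]
orientation: [0.78, 1.437, -0.792]
contact_force: [-0.4, 0.6, -4.5]
grip_width: 0.0227
```

```bash
python3 -c "
from f import *
Rm=pose()[0];print(o['tcp_pos'],Rm[:,0],'moment in tool',Rm.T@o['moment'])
# plug (.571,.1895), pin (.7308,.178)
h=np.array([.571,.1896]);p=np.array([.7308,.1781]);d=(p-h)/np.linalg.norm(p-h);print(np.linalg.norm(p-h),ang(d),h+.056*d)
b=h+.056*d;print(to((*b,.305),ang(d)-90),to((.58,-.04,.305),-75))"
```

```text
grip fix [-0.4612  0.053 ] 0.3050759961237282 yaw -57.67981386296406 F [-0.4262  0.63   -4.4647] M [-0.0074 -0.0887 -0.0028] 0.02266081760116002 11.8
[ 0.4865 -0.2675  0.3051] [-0.0141 -0.0005 -0.9999] moment in tool [ 0.0029 -0.0536  0.0711]
0.16021326412004724 -4.116192191941416 [0.6269 0.1856]
(array([-0.0022,  0.3608, -0.3078]), np.float64(36.44)) (array([-0.0014,  0.2006, -0.1423]), np.float64(17.32))
```

Call:
servo_tool(motion=[[0,0.01,-0.009,1,1],[0,0.03,-0.026,3,1],[0,0.057,-0.049,6,1],[0,0.085,-0.073,8.5,1],[0,0.113,-0.096,11.3,1],[0,0.14,-0.12,14,1],[0,0.168,-0.143,17,1],[0,0.19,-0.162,19,1]])

```text
clock: 12.6
tcp_pos: [0.5605, -0.0263, 0.3026]
orientation: [1.03, 1.323, -1.047]
contact_force: [0.7, 0.8, -4.5]
grip_width: 0.0229
```

```bash
python3 -c "
from f import *
print(to((.6269,.1856,.305),-94.1),o['joints'],pose()[0][:,0])"
```

```text
grip fix [-0.2155 -0.0043] 0.30263114456704565 yaw -76.68176035898092 F [ 0.6736  0.7773 -4.5212] M [-0.056  -0.0251 -0.0063] 0.022896071389440793 12.6
(array([-0.0035,  0.1134, -0.1909]), np.float64(17.42)) [-0.7239  0.5763  0.8998  1.9603 -0.5733  0.9011 -0.8607] [-0.0161 -0.0002 -0.9999]
```

Call:
servo_tool(motion=[[0,0.014,-0.024,2,1],[-0.001,0.03,-0.05,5,1],[-0.002,0.047,-0.078,8,1],[-0.003,0.065,-0.108,10.5,1],[-0.0035,0.082,-0.137,13,1],[-0.0035,0.098,-0.165,15.5,1],[-0.0035,0.109,-0.184,17,1],[-0.0035,0.1134,-0.191,17.4,1]])

```text
clock: 13.4
tcp_pos: [0.6266, 0.1893, 0.303]
orientation: [1.249, 1.19, -1.273]
contact_force: [0.8, -0.5, -5.4]
grip_width: 0.0228
```

```bash
python3 -c "
from f import *
print(to((.6269,.1856,.259),-94.1),o['joints'],pose()[0][:,0],o['qvel'])"
```

```text
grip fix [ 0.0041 -0.0556] 0.3029914067700357 yaw -93.8442021056827 F [ 0.7955 -0.461  -5.3817] M [ 0.0243 -0.0395  0.0031] 0.022771293382384677 13.4
(array([0.044 , 0.0014, 0.0036]), np.float64(0.26)) [-0.9977  0.7536  0.9415  1.7315 -0.6965  1.0489 -1.4422] [-0.0186 -0.0003 -0.9998] [-0.0294  0.057   0.0309 -0.0815 -0.0077  0.0575 -0.1385]
```

Call:
servo_tool(motion=[[0.006,0.0014,0.0036,0.3,1],[0.018,0.0014,0.0036,0.3,1],[0.03,0.0014,0.0036,0.3,1],[0.04,0.0014,0.0036,0.3,1],[0.044,0.0014,0.0036,0.3,1],[0.044,0.0014,0.0036,0.3,1],[0.044,0.0014,0.0036,0.3,1]])

```text
clock: 14.1
tcp_pos: [0.6271, 0.1853, 0.2592]
orientation: [1.253, 1.187, -1.276]
contact_force: [0.2, -0.2, -4.4]
grip_width: 0.0231
```

Run:
```python
from f import *
print(to((.6269,.1856,.2586),-94.1),o['tcp_pos'],pose()[0][:,0],o['qvel'])
Rt=pose();w=grab_frame('wrist');np.savez('w4.npz',R=Rt[0],t=Rt[1]);s=grab_frame('scene');save('w4',w);save('s4',s)
S=cv2.resize(s[240:400,270:430],(400,400),interpolation=cv2.INTER_CUBIC)
o_=np.zeros((480,800,3),np.uint8);o_[:,:400]=cv2.resize(w,None,fx=.9,fy=.9)[:432,88:488].shape[0] and 0
o_[:480,:400]=w[:,120:520];o_[:400,400:]=S;save('c4',o_)
```

```text
grip fix [ 0.0001 -0.0564] 0.2592347195824166 yaw -94.16507232823382 F [ 0.2365 -0.1689 -4.373 ] M [-0.0476  0.0254 -0.0361] 0.023052478283697546 14.1
(array([ 0.0006, -0.0002, -0.0003]), np.float64(-0.07)) [0.6271 0.1853 0.2592] [-0.0181 -0.0002 -0.9998] [-0.0039 -0.005   0.0059 -0.0071  0.      0.0009 -0.0014]
```

View pics/c4.png

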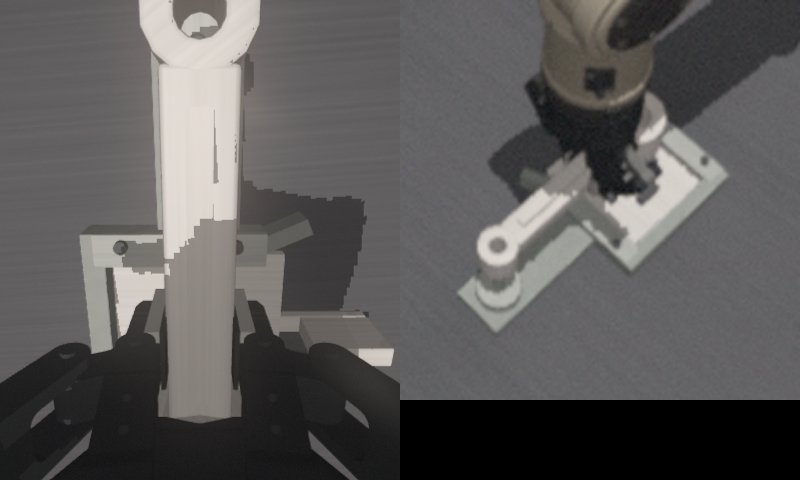

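Run:
```python
from f import *
z0=np.array([[-0.0166,.845,.5345],[0,.5346,-.8451],[-.9999,-.0141,-.0089]])
a=np.radians(32.33);L0=np.array([[np.cos(a),-np.sin(a),0],[np.sin(a),np.cos(a),0],[0,0,1]])
t0=np.array([.4842,-.2674,.1786]);b0=np.array([.4841,-.2671,.024])
Rm,t=pose();L=Rm@z0.T@L0;b=t+Rm@z0.T@(b0-t0)
print('lever x,z axes',L[:,0],L[:,2],'hub',b+L@[-.056,0,-.024],'eye',b+L@[.104,0,-.024])
eyetop=b+L@[.104,0,.01];print('scene pred eye top',w2px('scene',eyetop),'seen (308.6,337.8) ->',px2w('scene',(308.6,337.8),eyetop[2]))
print('wrist: eye pred',w2px('wrist',eyetop))
print('scene cam pin shoulder pred',w2px('scene',(.7308,.1781,.028)))
```

```text
grip fix [ 0.0004 -0.0565] 0.2595764612523601 yaw -94.14268735318764 F [-0.018  -0.0882 -5.4162] M [-0.0447 -0.0485  0.0387] 0.022750184824959014 14.2
lever x,z axes [ 0.9974 -0.0719 -0.0035] [0.0042 0.0098 1.    ] hub [0.5707 0.1881 0.0812] eye [0.7303 0.1766 0.0806]
scene pred eye top [308.2223 337.1427] seen (308.6,337.8) -> [0.7309 0.1784 0.1146]
wrist: eye pred [322.3849  -0.5293]
scene cam pin shoulder pred [309.528  352.5427]
```

```bash
python3 -c "
from bench import *
print(hand_in())"
```

```text
the job is handed in; nothing more can be done
None
```

I slid the tray with its plug home into the holder. I then picked up the white lever at its balance point, and I am holding it level over the fixture. I handed the job in at about 14 s.

- **Tray:** It stopped against the back stop with a clear rise in force to 16 N, 1.2 mm past the home position I had measured, which is within measuring error. The wrist picture after I let go showed it against the stop with the plug in its nest.
- **Lever position:** Worked out from the grasp, the hub is 1.5 mm from the plug axis and the eye 1.6 mm from the pin axis. The undersides are about 31 mm above the tips. The lever leans about 0.6° sideways and 0.2° along its length, with steady force readings at about its weight.
- **Camera checks:** The scene camera put the eye within 0.5 mm of the pin axis. In the last pictures the gripper hid the hub and plug, so that end rests on the calculation. The overhead and wrist cameras disagreed by 4–5 mm on how far the tray was from the fixture, so I went by contact with the stop.

I did not touch the casting, wrench, grinder or blue levers.

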